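# Find the blind socket of a kiln prop on a corner jig and present it socket-up

### The arm

A 6-joint arm with a two-finger parallel gripper is mounted at the origin on the work surface; the furniture and walls round the work are solid. World frame = base frame: x ahead of the robot, y to its left, z up, the work surface at z = 0. Lengths are in m, angles in rad, forces in N, time in s.
With the tool pointing down it reaches from about 0.35 to 0.85 m from the base axis. Payload 8.1 kg.
Tool frame: the origin (TCP) lies midway between the tips of the shut fingers; the grasp point (between the pads) lies 19 mm behind it; z points along the fingers, y is the line along which they close (so a half turn about z gives the same grasp; the last joint's range is limited). The gripper opens to 93 mm and grips with 3 to 60 N. Pads are 15 mm wide; open, the fingers measure 128 mm over their backs; the gripper's body (75 mm by 188 mm) begins 65 mm behind the grasp point.
Start: joints at [1.104, 0.13, 1.488, -0, 1.523, -0.085], TCP at [0.224, 0.557, 0.219] pointing down, gripper open.
Joint ranges: [-2.96, 2.96], [-0.89, 2.26], [0.02, 2.5], [-1.34, 4.48], [0, 2.73], [-2.66, 2.66]. Speed limits (rad/s): [2.39, 2.39, 2.79, 3.14, 3.14, 3.14].

### API

Orientations are given as a rotation vector (axis times angle).
In Python, from plant import robot, cams gives the robot as it stands. The module is installed in compiled form; this text tells all that it offers.
- The arm moves only by the tool play_rows, never from a script. Its arguments are lists of equal length, an entry for each row: "slide": the shift along the tool's x, y, z scaled (see below), a list of three; "twist": the turn, a rotation vector about the tool's x, y, z scaled (see below), a list of three. A call has exactly 8 rows; each row shifts and turns the commanded pose from where the row before left it, along the tool's axes as they then stand; what a row does not reach is not made up. The controller multiplies each number of a shift by 25 cm and each number of a turn by 60 degrees. A row lasts 1/10 s, in which the tool goes at most 50 mm and 8.59 degrees, less where a joint would pass 70% of its speed; a pose out of reach is approached as far as the arm can. A call with a number of a shift or a turn outside -1 to 1 is refused whole. A call with a gripper value outside its range is refused whole. "fingers" is the closure, from -1 (fully open) to 1 (shut), set as the call begins (left out, the last holds). The fingers move at their own pace and stop on an object; "force" is the grip in N (left out, the last holds). Time passes only in rows, so rows that do not move let the fingers close, or fill a call up. It gives the time, the measured TCP pose, the force, the opening and the grip force at its end, in the units of the state.
- robot.read_state(): the state, without advancing time (a new reading comes with each control period).
- cams.read_camera(name): name is "scene" or "top"; returns (picture, depth): 420x560x3 uint8, red, green, blue; 420x560 float32, m along the optical axis (not along the pixel's ray), 0 where there is no reading.
- cams.get_calibration(name): a dict with "fx", "fy", "cx", "cy" (pixels), "world_from_camera" (4x4, takes a point from camera to world coordinates). Camera axes: x right, y down, z forward; pixel columns grow to the right and rows downward; lengths in m; the calibration is good to about 2 mm. A picture is of the moment at which its call begins. get_calibration takes no time and is no camera call.
- robot.close_job(): hands the job in; it is judged then, once.
The state is a dict: "t": time; "q": joint angles; "dq": joint speeds; "joint_torque": joint torques, N m; "tool_pos": TCP position; "orientation": TCP orientation; "force": force on the tool from outside, world axes, zero at the start; "wrist_torque": the same for the moment, N m; "opening": finger opening in m; "gripper_force": force on a finger pad.
Only numpy, scipy, OpenCV 4.12 (cv2) and the standard library are available. Lean on these libraries where they do the work, as an engineer would, in place of code of your own. Each camera call takes 0.05 s, during which the arm holds its last target. There are 200 camera calls.

### The job

One end of the square kiln prop has a deep blind socket, the other only a shallow recess that looks the same. Feel which end it is by pushing the prop into the corner of the wooden jig, square and flush against both the long fence and the end block: only the socket end slips fully over the steel pin. Then draw it off, turn it and finish holding it in the gripper, still, upright with the socket facing straight up, a good hand's breadth clear of the table, without disturbing the pot, mug, mould or rubber kidney around it.

Things in the scene. Friction and masses are not known exactly. Their poses are not given: they have to be found in the camera images.
- prop: Loose buff ceramic kiln prop, a square bar 44 x 44 x 90 mm, about 0.26 kg, lying on a long side, turned anyhow. Origin at its very centre, 22 mm above the table. Its x axis runs along its length to the end with the blind socket (round, 20 mm across, 24 mm deep, centred); the other end has only a 2 mm deep recess of the same width.
- socket_mouth (a point): Centre of the socket's mouth, in the plane of the prop's socket end, 45 mm from the prop's centre along its x axis. Same axes as the prop.
- jig: Wooden corner jig fixed to the table, turned up to 0.2 rad. Origin on the table top at the inner corner; the prop belongs at x < 0, y < 0. Long fence 13 mm high, 24 mm thick: its face is the plane x = 0, looks to -x and runs 220 mm from the corner towards -y. End block 34 mm high, 24 mm thick: its face is the plane y = 0, looks to -y and runs 75 mm towards -x.
- pin_tip (a point): Tip of the steel pin, 12 mm thick with a tapered tip, that sticks out of the end block 20 mm towards the jig's -y, 22 mm from the fence face and 22 mm above the table. With the socket on the pin the prop's end lies flush on the end block; with the other end it stops 18 mm short. Axes of the jig.
- bisque_pot: Bystander: pale round pot 76 mm wide, 70 mm high; origin under its centre, on the table.
- round_mug: Bystander: pale mug 81 x 117 mm with its handle, 92 mm high; origin under it, on the table.
- sprig_mould: Bystander: white plaster block 62 x 51 x 24 mm; origin under its centre, on the table.
- rubber_kidney: Bystander: flat red kidney-shaped scraper 56 x 100 x 9 mm; origin under it, on the table.
Mind the look-alikes: they are no part of the job. There is more than one size of the prop; the one meant has the size given above.

How it is judged:
By the outcome, as a careful person would: the job done as asked, in the order asked, and still so for the second after the job is handed in, while the arm keeps its last pose, push and grip.
It also fails if it takes over 72 s, if anything falls off the work surface, if the arm or the gripper's body presses on something with over 40 N, if the wrist force passes 120 N, or if a joint passes its speed limit or range.

## Working session

There is one attempt and no reset: what is moved stays moved. The work goes in short steps, Python scripts to look and compute and a tool call to move; the robot and the scene stay as the last step left them, time stands still between calls to the robot, and variables do not carry over. Pictures are saved under pics/ and viewed, at most 10 in all, crops included, and the job is handed in when it is done.

Besides the shell and the picture viewer there is one more tool, called after "Call:" by a JSON object that holds its "api" and its "payload". play_rows: Moves the arm, as the interface text tells. Shifts and turns lie within -1 to 1; 1 stands for 25 cm of shift or 60 degrees of turn. Its arguments: {"type":"object","properties":{"slide":{"type":"array"},"twist":{"type":"array"},"fingers":{"type":"number"},"force":{"type":"number"}},"required":["slide","twist"]}

```bash
mkdir -p pics
python3 - <<'E'
from plant import robot,cams
import cv2,numpy as np
for n in("scene","top"):
    p,d=cams.read_camera(n); np.savez(f"{n}0.npz",p=p,d=d)
    cv2.imwrite(f"pics/{n}0.png",p[:,:,::-1])
    c=cams.get_calibration(n); print(n,c["fx"],c["cx"],c["cy"],np.round(c["world_from_camera"],3).tolist())
s=robot.read_state();print(s)
E
```

```text
scene 432.5343383297626 283.6166626064963 209.01368388059092 [[0.681, -0.497, 0.538, 0.002], [-0.732, -0.446, 0.515, -0.567], [-0.016, -0.744, -0.668, 0.793], [0.0, 0.0, 0.0, 1.0]]
top 547.0148399241236 274.8135891605426 212.2692623513385 [[0.012, -0.99, 0.144, 0.432], [-1.0, -0.012, 0.003, -0.023], [-0.002, -0.144, -0.99, 1.261], [0.0, 0.0, 0.0, 1.0]]
{'t': 0.1, 'q': array([ 1.10357573e+00,  1.31100865e-01,  1.48915499e+00,  2.36562958e-05,
        1.52302351e+00, -8.54368056e-02]), 'dq': array([-0.00116118, -0.00149925, -0.00175017, -0.00074507,  0.00205051,
        0.00041299]), 'joint_torque': array([ 1.30759938e-03, -5.61347902e+01, -4.93093228e+01,  7.70503096e-02,
        2.93080334e-02,  1.10718645e-06]), 'tool_pos': array([0.22330366, 0.55634119, 0.21769172]), 'orientation': array([-5.95978988e-01, -3.08405140e+00,  2.53845730e-03]), 'force': array([ 0.29068012, -0.14124657,  0.67104587]), 'wrist_torque': array([-0.01807586, -0.04765461, -0.00124049]), 'gripper_force': 0.0, 'opening': 0.09297195785719178}
```

View pics/top0.png

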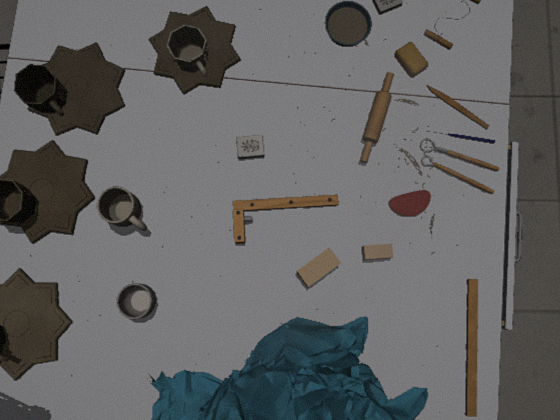

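View pics/scene0.png

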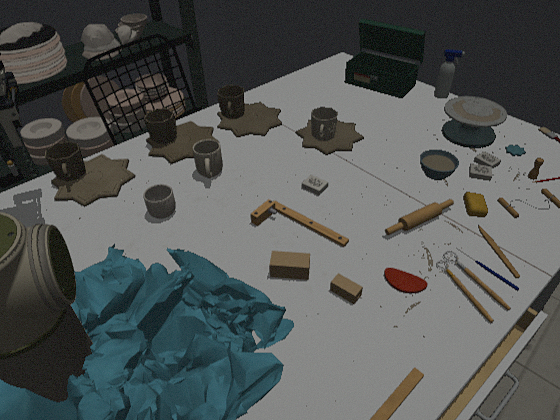

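The top view shows the jig with its corner near (238,205), the fence running right to (338,200) and the end block running down to (239,243). There are two buff bars: a larger one at (318,268) and a smaller one at (377,252). The pot is at (137,300), the mug at (120,207), the mould at (250,146) and the kidney at (410,203). The scene view agrees with this.

```bash
cat > h.py <<'E'
import numpy as np,cv2
from plant import robot,cams
def ray(n,uv,z):
    c=cams.get_calibration(n);T=c["world_from_camera"]
    uv=np.atleast_2d(uv).astype(float)
    d=np.c_[(uv[:,0]-c["cx"])/c["fx"],(uv[:,1]-c["cy"])/c["fy"],np.ones(len(uv))]@T[:3,:3].T
    return T[:3,3]+d*((z-T[2,3])/d[:,2])[:,None]
def cloud(n,d):
    c=cams.get_calibration(n);T=c["world_from_camera"]
    v,u=np.indices(d.shape)
    P=np.stack([(u-c["cx"])/c["fx"]*d,(v-c["cy"])/c["fy"]*d,d],-1)
    return P@T[:3,:3].T+T[:3,3]
def rect(n,m,z):
    """min-area rect of mask pixels at height z: centre, sizes, long-axis yaw"""
    v,u=np.nonzero(m)
    P=ray(n,np.c_[u,v],z)[:,:2].astype(np.float32)
    (c,(a,b),_)=r=cv2.minAreaRect(P*1000)
    B=cv2.boxPoints(r);e=max([B[1]-B[0],B[2]-B[1]],key=np.linalg.norm)
    return np.array(c)/1000,sorted((a,b)),np.arctan2(e[1],e[0]),B/1000
E
python3 - <<'E'
from h import *
D=np.load("top0.npz");p,d=D["p"],D["d"];P=cloud("top",d);Z=P[...,2]
hsv=cv2.cvtColor(p,cv2.COLOR_RGB2HSV)
def box(a,b,c,e):
    m=np.zeros(d.shape,bool);m[b:e,a:c]=1;return m
col=(hsv[...,1]>70)&(hsv[...,0]<25)
print("table z",np.median(Z[320:340,440:460]))
for nm,b in dict(big=(290,240,348,295),small=(355,238,400,268),jig=(225,188,345,248)).items():
    m=box(*b)&col
    print(nm,m.sum(),"z pct",np.round(np.percentile(Z[m],[10,50,90]),4))
    for lo,hi in((.006,.019),(.02,.08)):
        mm=m&(Z>lo)&(Z<hi)
        if mm.sum()>50:
            z=np.median(Z[mm]);print("  ",z,mm.sum(),rect("top",mm,z))
print("pin pix",hsv[215:222,243:256,1].tolist()[3],Z[219,243:256])
for nm,(u,v) in dict(pot=(137,300),mug=(118,205),mould=(250,146),kid=(410,203)).items(): print(nm,ray("top",(u,v),.03))
for (u,v) in [(320,330),(300,330),(250,360),(360,320),(390,400),(180,380),(300,400)]: print(u,v,P[v,u])
for n,s in(("top",(210,180,420,310)),("scene",(230,180,380,310))):
    q=np.load(n+"0.npz")["p"][s[1]:s[3],s[0]:s[2],::-1]
    cv2.imwrite(f"pics/{n}c.png",np.clip(cv2.resize(q,None,fx=3.8,fy=3.8,interpolation=cv2.INTER_CUBIC).astype(float)*1.5,0,255))
E
```

```text
table z -3.004801899686438e-05
big 762 z pct [0.0407 0.0437 0.0469]
   0.04371602851618106 761 (array([ 0.48826331, -0.11641425]), [42.45433044433594, 89.33816528320312], np.float32(-0.93435276), array([[ 0.44464353, -0.09310685],
       [ 0.4977407 , -0.16495392],
       [ 0.53188306, -0.13972165],
       [ 0.47878593, -0.06787459]], dtype=float32))
small 210 z pct [0.0279 0.0308 0.0336]
   0.030723051114208033 209 (array([ 0.52559448, -0.25142064]), [29.25184440612793, 62.44647216796875], np.float32(-1.4786943), array([[ 0.5081589 , -0.22167493],
       [ 0.51390225, -0.28385672],
       [ 0.54303   , -0.28116634],
       [ 0.53728676, -0.21898456]], dtype=float32))
jig 1383 z pct [0.0097 0.0134 0.0341]
   0.012423790814724778 1036 (array([ 0.61192535, -0.04451326]), [74.75296020507812, 241.6326446533203], np.float32(-1.4980992), array([[ 0.5658723 ,  0.07326918],
       [ 0.58342284, -0.16772524],
       [ 0.6579784 , -0.1622957 ],
       [ 0.6404278 ,  0.07869872]], dtype=float32))
   0.03342997200324138 327 (array([0.58307269, 0.06242146]), [24.32178497314453, 82.0158920288086],
[... 280 characters left out ...]
2916977 0.02852997
 0.02852722 0.02626271 0.02281094 0.02127668 0.00151243 0.0014427
 0.00232567]
pot [[0.41086265 0.2849873  0.03      ]]
mug [[0.62404171 0.33862339 0.03      ]]
mould [[0.76579864 0.04033278 0.03      ]]
kid [[ 0.63643108 -0.32664759  0.03      ]]
320 330 [ 0.35353989 -0.11796424  0.07651128]
300 330 [ 0.35179068 -0.0763658   0.05808864]
250 360 [0.29607869 0.02706469 0.12802889]
360 320 [ 0.37246114 -0.21224505  0.01551192]
390 400 [ 0.22387374 -0.25124121  0.13808269]
180 380 [0.23638524 0.18700426 0.00634098]
300 400 [ 0.20611144 -0.07727342  0.05513991][ WARN:0@0.216] global loadsave.cpp:1063 imwrite_ Unsupported depth image for selected encoder is fallbacked to CV_8U.
```

View pics/topc.png

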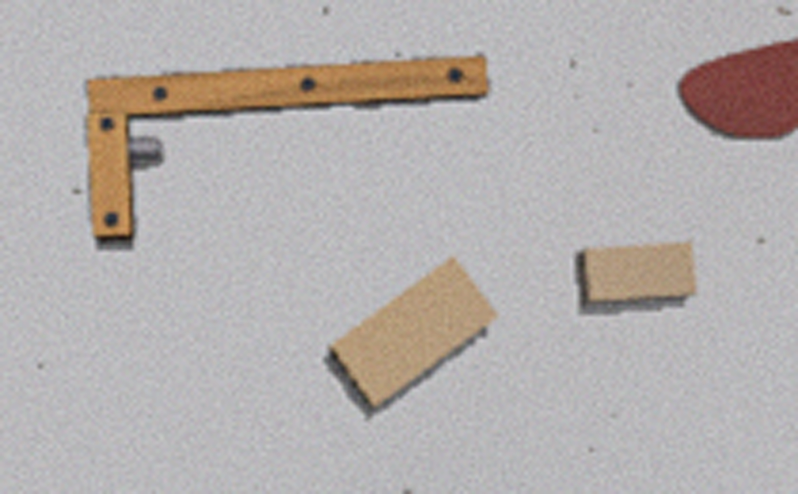

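The crop shows the full-size prop, measuring 90 x 43 mm with its top at 44 mm, centred near (0.488, -0.116). It also shows the smaller look-alike, the fence, the block and the pin. Next I'll refine the jig fit and work out the first move.

```bash
cat >> h.py <<'E'
from scipy.spatial.transform import Rotation as R
def rel(pos,Rt):
    """slide (units of 25cm) and twist (units of 60deg) in tool axes from now to target"""
    s=robot.read_state();r=R.from_rotvec(s["orientation"])
    print("pos",np.round(s["tool_pos"],4),"y-yaw",round(float(np.arctan2(*r.as_matrix()[[1,0],1])),4),"zdir",np.round(r.as_matrix()[:,2],4),"t",round(s["t"],2),"q",np.round(s["q"],2),"F",np.round(s["force"],1),"M",np.round(s["wrist_torque"],2),"open",round(s["opening"],4),"grip",round(s["gripper_force"],1))
    print("slide",np.round(r.inv().apply(np.array(pos)-s["tool_pos"])/.25,4),"twist",np.round((r.inv()*Rt).as_rotvec()/np.radians(60),4))
def down(yaw):
    y=np.array([np.cos(yaw),np.sin(yaw),0]);z=np.array([0,0,-1.])
    return R.from_matrix(np.c_[np.cross(y,z),y,z])
E
python3 - <<'E'
from h import *
D=np.load("top0.npz");p,d=D["p"],D["d"];P=cloud("top",d);Z=P[...,2]
hsv=cv2.cvtColor(p,cv2.COLOR_RGB2HSV)
col=(hsv[...,1]>70)&(hsv[...,0]<25)
m=np.zeros(d.shape,bool);m[188:215,250:345]=1;m&=col
print("fence",rect("top",m,.013))
# lower fence edge at z=.013 (top edge line)
E=[];
for u in range(250,335):
    v=np.nonzero(m[:,u])[0];E.append((u,v.max()+.5,v.min()-.5))
E=np.array(E)
for k in(1,2):
    Q=ray("top",E[:,[0,k]],.013 if k==2 else .0065);l=cv2.fitLine(Q[:,:2].astype(np.float32),cv2.DIST_HUBER,0,.001,.001).ravel();print(k,l,np.arctan2(l[1],l[0]))
m2=np.zeros(d.shape,bool);m2[216:246,228:256]=1;m2&=col&(Z>.024)
E=[]
for v in range(218,240):
    u=np.nonzero(m2[v])[0];E.append((u.max()+.5,v,u.min()-.5))
E=np.array(E)
for k in(0,2):
    Q=ray("top",E[:,[k,1]],.034);l=cv2.fitLine(Q[:,:2].astype(np.float32),cv2.DIST_HUBER,0,.001,.001).ravel();print(k,l,np.arctan2(l[1],l[0]))
g=(hsv[...,1]<40)&(Z>.012)&(Z<.04);m3=np.zeros(d.shape,bool);m3[213:226,245:258]=1
v,u=np.nonzero(m3&g);print("pin",len(u),ray("top",np.c_[u,v],.026).mean(0))
rel((.488,-.116,.12),down(.637))
E
```

```text
fence (array([ 0.63848059, -0.06195946]), [24.349720001220703, 202.8391876220703], np.float32(-1.4977309), array([[ 0.6189345 ,  0.03830076],
       [ 0.63374186, -0.16399723],
       [ 0.6580267 , -0.16221967],
       [ 0.6432193 ,  0.04007832]], dtype=float32))
1 [ 0.07273583 -0.9973512   0.62718713 -0.05861246] -1.4979962
2 [ 0.07357673 -0.99728954  0.65028393 -0.05825019] -1.497153
0 [0.99979573 0.02021118 0.5799015  0.05138946] 0.020212553
2 [0.9997391  0.02284218 0.57532537 0.0738769 ] 0.022844167
pin 37 [0.59636782 0.04169334 0.026     ]
pos [0.2233 0.5563 0.2177] y-yaw 1.189 zdir [-8.0e-04 -1.5e-03 -1.0e+00] t 0.1 q [ 1.1   0.13  1.49  0.    1.52 -0.09] F [ 0.3 -0.1  0.7] M [-0.02 -0.05 -0.  ] open 0.093 grip 0.0
slide [-1.9846 -2.1006  0.394 ] twist [-1.600e-03  3.000e-04  5.271e-01]
```

Call:
{"api": "play_rows", "payload": {"slide": [[-0.124, -0.131, 0.02], [-0.124, -0.131, 0.02], [-0.124, -0.131, 0.02], [-0.124, -0.131, 0.02], [-0.124, -0.131, 0.02], [-0.124, -0.131, 0.02], [-0.124, -0.131, 0.02], [-0.124, -0.131, 0.02]], "twist": [[0, 0, 0], [0, 0, 0], [0, 0, 0], [0, 0, 0], [0, 0, 0], [0, 0, 0], [0, 0, 0], [0, 0, 0]], "fingers": -1, "force": 30}}

```text
t: 0.9
tool_pos: [0.3561, 0.2195, 0.1782]
orientation: [-0.595, -3.085, 0.0]
force: [0.1, 0.7, 0.1]
opening: 0.093
gripper_force: 0.0
```

Call:
{"api": "play_rows", "payload": {"slide": [[-0.124, -0.131, 0.02], [-0.124, -0.131, 0.02], [-0.124, -0.131, 0.02], [-0.124, -0.131, 0.02], [-0.124, -0.131, 0.02], [-0.124, -0.131, 0.02], [-0.124, -0.131, 0.02], [-0.124, -0.131, 0.02]], "twist": [[0, 0, 0], [0, 0, 0], [0, 0, 0], [0, 0, 0], [0, 0, 0], [0, 0, 0], [0, 0, 0], [0, 0, 0]]}}

```text
t: 1.7
tool_pos: [0.4887, -0.1162, 0.1381]
orientation: [-0.597, -3.084, -0.0]
force: [1.1, 0.9, 0.1]
opening: 0.0931
gripper_force: 0.0
```

Call:
{"api": "play_rows", "payload": {"slide": [[0, 0, 0], [0, 0, 0], [0, 0, 0], [0, 0, 0], [0, 0, 0], [0, 0, 0], [0, 0, 0], [0, 0, 0]], "twist": [[0, 0, 0.132], [0, 0, 0.132], [0, 0, 0.132], [0, 0, 0.132], [0, 0, 0], [0, 0, 0], [0, 0, 0], [0, 0, 0]]}}

```text
t: 2.5
tool_pos: [0.4885, -0.1142, 0.1386]
orientation: [-1.412, -2.806, 0.0]
force: [-0.1, -0.4, 0.4]
opening: 0.0929
gripper_force: 0.0
```

Run:
```python
from h import *
rel((.488,-.116,.018),down(.637))
p,d=cams.read_camera("top");cv2.imwrite("pics/top1.png",p[200:320,230:410,::-1])
```

```text
pos [ 0.4885 -0.1142  0.1386] y-yaw 0.6382 zdir [-1.e-04  0.e+00 -1.e+00] t 2.5 q [-0.33 -0.08  1.85 -0.    1.37 -0.97] F [-0.1 -0.4  0.4] M [-0.02  0.02  0.04] open 0.0929 grip 0.0
slide [-0.0046 -0.0059  0.4824] twist [-0.0001 -0.0001  0.0011]
```

Call:
{"api": "play_rows", "payload": {"slide": [[-0.0046, -0.006, 0.08], [0, 0, 0.08], [0, 0, 0.08], [0, 0, 0.08], [0, 0, 0.08], [0, 0, 0.05], [0, 0, 0.03], [0, 0, 0]], "twist": [[0, 0, 0], [0, 0, 0], [0, 0, 0], [0, 0, 0], [0, 0, 0], [0, 0, 0], [0, 0, 0], [0, 0, 0]]}}

```text
t: 3.35
tool_pos: [0.4874, -0.1158, 0.0178]
orientation: [-1.414, -2.803, 0.0]
force: [0.7, -0.2, -0.4]
opening: 0.0928
gripper_force: 0.0
```

Call:
{"api": "play_rows", "payload": {"slide": [[0, 0, 0], [0, 0, 0], [0, 0, 0], [0, 0, 0], [0, 0, 0], [0, 0, 0], [0, 0, 0], [0, 0, 0]], "twist": [[0, 0, 0], [0, 0, 0], [0, 0, 0], [0, 0, 0], [0, 0, 0], [0, 0, 0], [0, 0, 0], [0, 0, 0]], "fingers": 1, "force": 30}}

```text
t: 4.15
tool_pos: [0.4882, -0.116, 0.0187]
orientation: [1.415, 2.804, 0.0]
force: [0.6, -0.0, 0.5]
opening: 0.0438
gripper_force: 30.0
```

Run:
```python
from h import *
# pre-insert pose: prop centre at jig (-.024,-.120)
a=.0735;c,s=np.cos(a),np.sin(a);x,y=-.024,-.120
t=np.array([.618+c*x-s*y,.0535+s*x+c*y]);print(t)
rel((*t,.030),down(a))
```

```text
[ 0.60287686 -0.06793842]
pos [ 0.4882 -0.116   0.0187] y-yaw 0.6361 zdir [ 3.e-04  0.e+00 -1.e+00] t 4.15 q [-0.34  0.06  1.94  0.    1.13 -0.97] F [ 0.6 -0.   0.5] M [ 0.02 -0.06 -0.01] open 0.0438 grip 30.0
slide [-0.1177  0.4833 -0.0449] twist [3.000e-04 1.000e-04 5.372e-01]
```

Call:
{"api": "play_rows", "payload": {"slide": [[0, 0, -0.06], [0, 0, -0.06], [0, 0, -0.04], [0, 0, 0], [0, 0, 0], [0, 0, 0], [0, 0, 0], [0, 0, 0]], "twist": [[0, 0, 0], [0, 0, 0], [0, 0, 0.107], [0, 0, 0.107], [0, 0, 0.107], [0, 0, 0.107], [0, 0, 0.109], [0, 0, 0]]}}

```text
t: 4.95
tool_pos: [0.4876, -0.116, 0.0582]
orientation: [-2.14, -2.299, 0.001]
force: [-0.6, 0.3, -2.5]
opening: 0.0435
gripper_force: 30.0
```

Run:
```python
from h import *
rel((.6029,-.0679,.030),down(.0735))
p,d=cams.read_camera("top");np.savez("top2.npz",p=p,d=d)
q=p[180:310,210:420,::-1];cv2.imwrite("pics/top2.png",cv2.convertScaleAbs(cv2.resize(q,None,fx=3,fy=3),alpha=1.5))
```

```text
pos [ 0.4876 -0.116   0.0582] y-yaw 0.0719 zdir [-1.e-03  2.e-04 -1.e+00] t 4.95 q [-0.34  0.01  1.92 -0.    1.21 -0.41] F [-0.6  0.3 -2.5] M [-0.05  0.07 -0.01] open 0.0435 grip 30.0
slide [0.1587 0.4739 0.1123] twist [-0.0009 -0.0003 -0.0016]
```

View pics/top2.png

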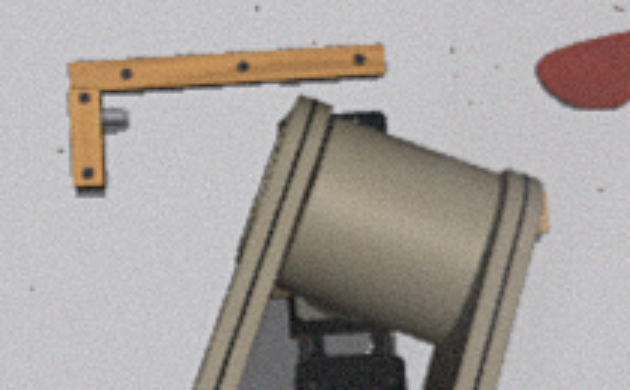

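The picture shows the gripper mostly hidden by the wrist around (400,230). The jig and pin (118,120 in the crop) are clear.

Call:
{"api": "play_rows", "payload": {"slide": [[0.016, 0.06, 0], [0.026, 0.08, 0], [0.026, 0.08, 0], [0.026, 0.08, 0], [0.026, 0.08, 0], [0.025, 0.06, 0], [0.014, 0.024, 0], [0, 0, 0]], "twist": [[0, 0, 0], [0, 0, 0], [0, 0, 0], [0, 0, 0], [0, 0, 0], [0, 0, 0], [0, 0, 0], [0, 0, 0]]}}

```text
t: 5.8
tool_pos: [0.6009, -0.0674, 0.0583]
orientation: [-2.135, -2.304, 0.001]
force: [-0.7, -0.4, -1.9]
opening: 0.0437
gripper_force: 30.0
```

Run:
```python
from h import *
rel((.6029,-.0679,.0205),down(.0735))
p,d=cams.read_camera("scene")
q=p[170:310,230:410,::-1];cv2.imwrite("pics/scene2.png",cv2.convertScaleAbs(cv2.resize(q,None,fx=4,fy=4,interpolation=cv2.INTER_CUBIC),alpha=1.5))
```

```text
pos [ 0.6009 -0.0674  0.0583] y-yaw 0.0764 zdir [-6.e-04  2.e-04 -1.e+00] t 5.8 q [-0.2   0.27  1.63  0.    1.24 -0.27] F [-0.7 -0.4 -1.9] M [-0.08  0.07  0.02] open 0.0437 grip 30.0
slide [-0.0026  0.008   0.151 ] twist [-0.0006 -0.0002  0.0028]
```

View pics/scene2.png

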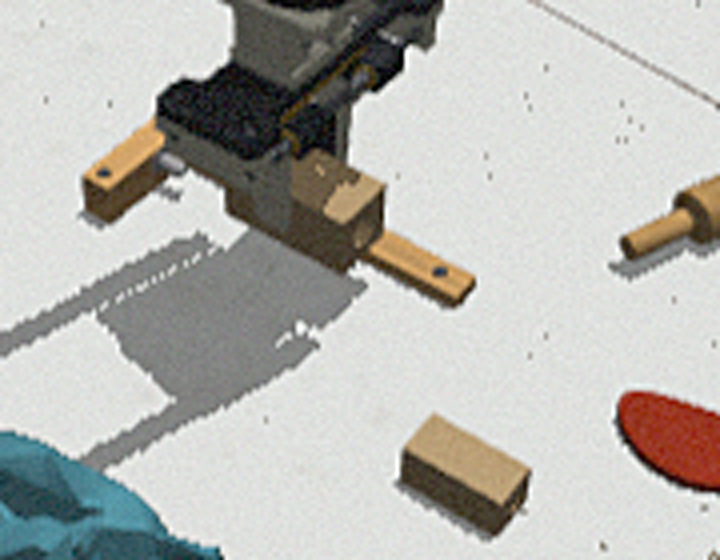

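The scene view shows the prop held squarely by the fingers above the fence, at crop (300,200). The pin is in view at (172,160).

Call:
{"api": "play_rows", "payload": {"slide": [[0, 0, 0.04], [0, 0, 0.04], [0, 0, 0.04], [0, 0, 0.02], [0, 0, 0.01], [0, 0, 0], [0, 0, 0], [0, 0, 0]], "twist": [[0, 0, 0], [0, 0, 0], [0, 0, 0], [0, 0, 0], [0, 0, 0], [0, 0, 0], [0, 0, 0], [0, 0, 0]]}}

```text
t: 6.65
tool_pos: [0.6013, -0.068, 0.0217]
orientation: [2.137, 2.301, 0.001]
force: [1.4, 0.8, -1.8]
opening: 0.0437
gripper_force: 30.0
```

Call:
{"api": "play_rows", "payload": {"slide": [[0, 0.004, 0], [0, 0.004, 0], [0, 0.003, 0], [0, 0.003, 0], [0, 0, 0], [0, 0, 0], [0, 0, 0], [0, 0, 0]], "twist": [[0, 0, 0], [0, 0, 0], [0, 0, 0], [0, 0, 0], [0, 0, 0], [0, 0, 0], [0, 0, 0], [0, 0, 0]]}}

```text
t: 7.45
tool_pos: [0.6042, -0.0676, 0.0211]
orientation: [-2.138, -2.302, 0.0]
force: [-0.1, 0.2, -2.4]
opening: 0.0436
gripper_force: 30.0
```

Run:
```python
from h import *
rel((.6047,-.0677,.0205),down(.0735))
```

```text
pos [ 0.6042 -0.0676  0.0211] y-yaw 0.0737 zdir [-1.e-04  0.e+00 -1.e+00] t 7.45 q [-0.2   0.33  1.64  0.    1.18 -0.27] F [-0.1  0.2 -2.4] M [-0.07  0.05 -0.01] open 0.0436 grip 30.0
slide [-0.0004  0.0018  0.0023] twist [-0.0001 -0.      0.0002]
```

Call:
{"api": "play_rows", "payload": {"slide": [[0.03, 0, 0.003], [0.04, 0, 0.003], [0.04, 0, 0], [0.04, 0, 0], [0.03, 0, 0], [0.01, 0.002, 0], [0, 0.002, 0], [0, 0, 0]], "twist": [[0, 0, 0], [0, 0, 0], [0, 0, 0], [0, 0, 0], [0, 0, 0], [0, 0, 0], [0, 0, 0], [0, 0, 0]]}}

```text
t: 8.25
tool_pos: [0.602, -0.0203, 0.0197]
orientation: [2.138, 2.302, 0.0]
force: [-0.4, -0.2, -2.2]
opening: 0.0436
gripper_force: 30.0
```

Call:
{"api": "play_rows", "payload": {"slide": [[0.006, 0, 0], [0.006, 0, 0], [0.006, 0, 0], [0.006, 0, 0], [0.006, 0, 0], [0.006, 0, 0], [0, 0, 0], [0, 0, 0]], "twist": [[0, 0, 0], [0, 0, 0], [0, 0, 0], [0, 0, 0], [0, 0, 0], [0, 0, 0], [0, 0, 0], [0, 0, 0]]}}

```text
t: 9.05
tool_pos: [0.6011, -0.0112, 0.0196]
orientation: [2.138, 2.302, -0.0]
force: [-0.6, -0.3, -2.1]
opening: 0.0438
gripper_force: 30.0
```

Run:
```python
from h import *
rel((.5994,.0070,.0190),down(.0735))
```

```text
pos [ 0.6011 -0.0112  0.0196] y-yaw 0.0739 zdir [-0. -0. -1.] t 9.05 q [-0.1   0.31  1.66 -0.    1.17 -0.18] F [-0.6 -0.3 -2.1] M [-0.06  0.05  0.05] open 0.0438 grip 30.0
slide [ 0.0729 -0.0016  0.0025] twist [-0.      0.      0.0004]
```

Call:
{"api": "play_rows", "payload": {"slide": [[0.004, 0, 0], [0.004, 0, 0], [0.004, 0, 0], [0.004, 0, 0], [0.004, 0, 0], [0.004, 0, 0], [0, 0, 0], [0, 0, 0]], "twist": [[0, 0, 0], [0, 0, 0], [0, 0, 0], [0, 0, 0], [0, 0, 0], [0, 0, 0], [0, 0, 0], [0, 0, 0]]}}

```text
t: 9.85
tool_pos: [0.6009, -0.0075, 0.0198]
orientation: [2.137, 2.3, -0.003]
force: [-0.1, -9.6, -1.5]
opening: 0.044
gripper_force: 30.0
```

Run:
```python
from h import *
rel((.5994,.0070,.0190),down(.0735))
```

```text
pos [ 0.6009 -0.0075  0.0198] y-yaw 0.0733 zdir [ 3.0e-04 -3.2e-03 -1.0e+00] t 9.85 q [-0.1   0.31  1.66 -0.    1.17 -0.17] F [-0.1 -9.6 -1.5] M [-1.94  0.13  0.01] open 0.044 grip 30.0
slide [ 0.0581 -0.0016  0.0031] twist [ 0.0001  0.0031 -0.0002]
```

Call:
{"api": "play_rows", "payload": {"slide": [[-0.012, 0, 0], [-0.012, 0, 0.003], [0, 0.005, 0], [0, 0.005, 0], [0.008, 0.003, 0], [0.008, 0, 0], [0.01, 0, 0], [0, 0, 0]], "twist": [[0, 0, 0], [0, 0, 0], [0, 0, 0], [0, 0, 0], [0, 0, 0], [0, 0, 0], [0, 0, 0], [0, 0, 0]]}}

```text
t: 10.65
tool_pos: [0.6033, -0.0072, 0.019]
orientation: [2.137, 2.3, -0.007]
force: [-5.0, -13.1, 1.2]
opening: 0.0437
gripper_force: 30.0
```

Run:
```python
from h import *
rel((.5994,.0070,.0190),down(.0735))
```

```text
pos [ 0.6033 -0.0072  0.019 ] y-yaw 0.0735 zdir [-0.0016 -0.0044 -1.    ] t 10.65 q [-0.09  0.32  1.65 -0.    1.17 -0.17] F [ -5.  -13.1   1.2] M [-2.42  1.01 -0.09] open 0.0437 grip 30.0
slide [ 0.0579 -0.0113 -0.0002] twist [-0.0018  0.0041  0.    ]
```

It stopped again at the same place while pressed to the fence and the table, so the shallow end is on the pin. I'll draw it off and turn it end for end.

Call:
{"api": "play_rows", "payload": {"slide": [[-0.03, -0.01, 0], [-0.06, -0.01, -0.02], [-0.08, -0.06, -0.06], [-0.08, -0.08, -0.06], [-0.07, -0.08, 0], [0, -0.08, 0], [0, -0.01, 0], [0, 0, 0]], "twist": [[0, 0, 0], [0, 0, 0], [0, 0, 0], [0, 0, 0], [0, 0, -0.13], [0, 0, -0.13], [0, 0, -0.13], [0, 0, -0.13]]}}

```text
t: 11.45
tool_pos: [0.5275, -0.0946, 0.0543]
orientation: [1.434, 2.795, 0.001]
force: [0.9, 0.7, -2.0]
opening: 0.0437
gripper_force: 30.0
```

Call:
{"api": "play_rows", "payload": {"slide": [[0, 0, 0], [0, 0, 0], [0, 0, 0], [0, 0, 0], [0, 0, 0], [0, 0, 0], [0, 0, 0], [0, 0, 0]], "twist": [[0, 0, -0.13], [0, 0, -0.13], [0, 0, -0.13], [0, 0, -0.13], [0, 0, -0.13], [0, 0, -0.13], [0, 0, -0.13], [0, 0, 0]]}}

```text
t: 12.25
tool_pos: [0.5283, -0.0942, 0.0543]
orientation: [-0.004, 3.141, 0.0]
force: [0.1, -0.7, -1.7]
opening: 0.0439
gripper_force: 30.0
```

Run:
```python
from h import *
rel((.52,-.09,.0190),down(np.pi/2))
```

```text
pos [ 0.5283 -0.0942  0.0543] y-yaw 1.5734 zdir [ 7.e-04  1.e-04 -1.e+00] t 12.25 q [-0.27  0.1   1.83  0.    1.21 -1.85] F [ 0.1 -0.7 -1.7] M [ 0.02  0.03 -0.04] open 0.0439 grip 30.0
slide [0.0331 0.0167 0.1412] twist [0.0001 0.0007 0.0025]
```

Call:
{"api": "play_rows", "payload": {"slide": [[0, 0, 0.05], [0, 0, 0.05], [0, 0, 0.02], [0, 0, 0.014], [0, 0, 0.008], [0, 0, 0], [0, 0, 0], [0, 0, 0]], "twist": [[0, 0, 0], [0, 0, 0], [0, 0, 0], [0, 0, 0], [0, 0, 0], [0, 0, 0], [0, 0, 0], [0, 0, 0]]}}

```text
t: 13.05
tool_pos: [0.5282, -0.0937, 0.0187]
orientation: [-0.0, 3.141, -0.0]
force: [-3.3, 1.1, 5.2]
opening: 0.0438
gripper_force: 30.0
```

Call:
{"api": "play_rows", "payload": {"slide": [[0, 0, 0], [0, 0, 0], [0, 0, 0], [0, 0, 0], [0, 0, 0], [0, 0, 0], [0, 0, -0.08], [0, 0, -0.13]], "twist": [[0, 0, 0], [0, 0, 0], [0, 0, 0], [0, 0, 0], [0, 0, 0], [0, 0, 0], [0, 0, 0], [0, 0, 0]], "fingers": -1}}

```text
t: 13.85
tool_pos: [0.5257, -0.0931, 0.0688]
orientation: [0.001, -3.136, -0.002]
force: [1.3, 0.4, -0.7]
opening: 0.0928
gripper_force: 0.0
```

Call:
{"api": "play_rows", "payload": {"slide": [[0, 0, 0], [0, 0, 0], [0, 0, 0], [0, 0, 0], [0, 0, 0], [0, 0, 0], [0, 0, 0], [0, 0, 0]], "twist": [[0, 0, 0.136], [0, 0, 0.136], [0, 0, 0.136], [0, 0, 0.136], [0, 0, 0.136], [0, 0, 0.136], [0, 0, 0.136], [0, 0, 0.136]]}}

```text
t: 14.65
tool_pos: [0.528, -0.0937, 0.0709]
orientation: [1.702, 2.641, -0.0]
force: [0.4, -0.4, 0.0]
opening: 0.0927
gripper_force: 0.0
```

Call:
{"api": "play_rows", "payload": {"slide": [[0, 0, 0], [0, 0, 0], [0, 0, 0], [0, 0, 0], [0, 0, 0], [0, 0, 0], [0, 0, 0], [0, 0, 0]], "twist": [[0, 0, 0.136], [0, 0, 0.136], [0, 0, 0.136], [0, 0, 0.136], [0, 0, 0.136], [0, 0, 0.136], [0, 0, 0.136], [0, 0, 0.136]]}}

```text
t: 15.45
tool_pos: [0.528, -0.0937, 0.0709]
orientation: [2.857, 1.306, 0.0]
force: [0.1, 0.6, 0.0]
opening: 0.0931
gripper_force: 0.0
```

Call:
{"api": "play_rows", "payload": {"slide": [[0, 0, 0], [0, 0, 0], [0, 0, 0], [0, 0, 0], [0, 0, 0], [0, 0, 0], [0, 0, 0], [0, 0, 0]], "twist": [[0, 0, 0.136], [0, 0, 0.136], [0, 0, 0.136], [0, 0, 0.136], [0, 0, 0.136], [0, 0, 0.136], [0, 0, 0], [0, 0, 0]]}}

```text
t: 16.25
tool_pos: [0.528, -0.0937, 0.0709]
orientation: [3.142, 0.021, -0.0]
force: [-0.2, -0.1, 0.4]
opening: 0.0925
gripper_force: 0.0
```

Run:
```python
from h import *
rel((.5283,-.0942,.0187),down(-np.pi/2+.0026))
p,d=cams.read_camera("scene")
q=p[170:310,230:410,::-1];cv2.imwrite("pics/scene3.png",cv2.convertScaleAbs(cv2.resize(q,None,fx=4,fy=4,interpolation=cv2.INTER_CUBIC),alpha=1.5))
```

```text
pos [ 0.528  -0.0937  0.0709] y-yaw -1.5577 zdir [-0. -0. -1.] t 16.25 q [-0.27  0.08  1.82 -0.    1.24  1.29] F [-0.2 -0.1  0.4] M [-0.05  0.13 -0.  ] open 0.0925 grip 0.0
slide [0.0011 0.002  0.2087] twist [0.     0.     0.0101]
```

View pics/scene3.png

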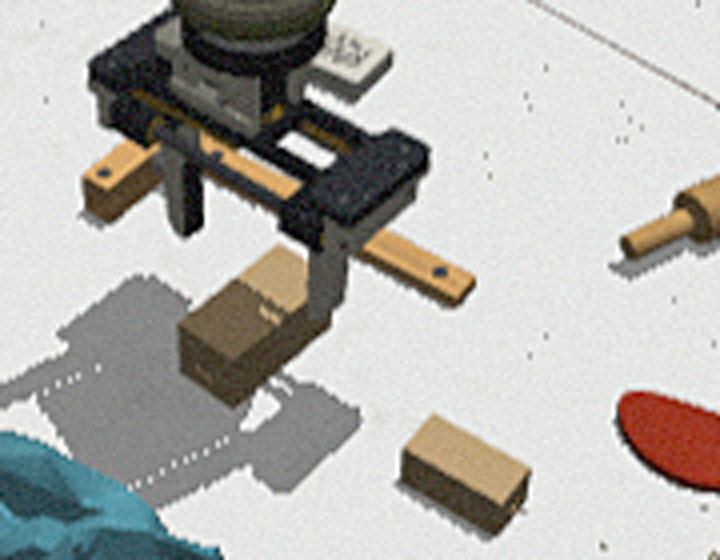

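The prop lies flat on the table at crop (255,330), between the open fingers. I'll grasp it again with the tool turned half round.

Call:
{"api": "play_rows", "payload": {"slide": [[0, 0, 0.05], [0, 0, 0.06], [0, 0, 0.05], [0, 0, 0.03], [0, 0, 0.018], [0, 0, 0], [0, 0, 0], [0, 0, 0]], "twist": [[0, 0, 0.01], [0, 0, 0], [0, 0, 0], [0, 0, 0], [0, 0, 0], [0, 0, 0], [0, 0, 0], [0, 0, 0]]}}

```text
t: 17.1
tool_pos: [0.5287, -0.0939, 0.0196]
orientation: [3.141, -0.003, 0.002]
force: [-0.2, -0.4, -0.5]
opening: 0.0931
gripper_force: 0.0
```

Call:
{"api": "play_rows", "payload": {"slide": [[0, 0, 0], [0, 0, 0], [0, 0, 0], [0, 0, 0], [0, 0, 0], [0, 0, 0], [0, 0, 0], [0, 0, -0.04]], "twist": [[0, 0, 0], [0, 0, 0], [0, 0, 0], [0, 0, 0], [0, 0, 0], [0, 0, 0], [0, 0, 0], [0, 0, 0]], "fingers": 1, "force": 30}}

```text
t: 17.9
tool_pos: [0.5264, -0.0933, 0.0275]
orientation: [-3.141, 0.003, 0.005]
force: [-0.3, 0.9, -2.4]
opening: 0.0441
gripper_force: 30.0
```

Call:
{"api": "play_rows", "payload": {"slide": [[0, 0, -0.06], [0, 0, -0.06], [0, 0, 0], [0, 0, 0], [0, 0, 0], [0, 0, 0], [0, 0, 0], [0, 0, 0]], "twist": [[0, 0, 0], [0, 0, -0.142], [0, 0, -0.142], [0, 0, -0.142], [0, 0, -0.142], [0, 0, -0.142], [0, 0, -0.142], [0, 0, -0.142]]}}

```text
t: 18.7
tool_pos: [0.5286, -0.0938, 0.0604]
orientation: [2.721, 1.568, 0.001]
force: [-0.8, 0.5, -2.6]
opening: 0.0441
gripper_force: 30.0
```

Call:
{"api": "play_rows", "payload": {"slide": [[0, 0, 0], [0, 0, 0], [0, 0, 0], [0, 0, 0], [0, 0, 0], [0, 0, 0], [0, 0, 0], [0, 0, 0]], "twist": [[0, 0, -0.142], [0, 0, -0.142], [0, 0, -0.142], [0, 0, -0.142], [0, 0, 0], [0, 0, 0], [0, 0, 0], [0, 0, 0]]}}

```text
t: 19.5
tool_pos: [0.5281, -0.0937, 0.0591]
orientation: [2.152, 2.288, 0.0]
force: [0.5, 0.8, -1.9]
opening: 0.0437
gripper_force: 30.0
```

Run:
```python
from h import *
rel((.6065,-.068,.0200),down(.0735))
```

```text
pos [ 0.5281 -0.0937  0.0591] y-yaw 0.0611 zdir [ 2.e-04 -0.e+00 -1.e+00] t 19.5 q [-0.27  0.1   1.83  0.    1.22 -0.33] F [ 0.5  0.8 -1.9] M [-0.06  0.09  0.02] open 0.0437 grip 30.0
slide [0.0836 0.3192 0.1565] twist [ 0.0002  0.0001 -0.0118]
```

Call:
{"api": "play_rows", "payload": {"slide": [[0.01, 0.06, 0], [0.02, 0.08, 0], [0.02, 0.08, 0], [0.02, 0.06, 0.02], [0.014, 0.033, 0.04], [0, 0, 0.05], [0, 0, 0.03], [0, 0, 0.013]], "twist": [[0, 0, -0.012], [0, 0, 0], [0, 0, 0], [0, 0, 0], [0, 0, 0], [0, 0, 0], [0, 0, 0], [0, 0, 0]]}}

```text
t: 20.3
tool_pos: [0.6028, -0.067, 0.0189]
orientation: [-2.135, -2.301, 0.003]
force: [-9.6, 2.7, 25.3]
opening: 0.0438
gripper_force: 30.0
```

Call:
{"api": "play_rows", "payload": {"slide": [[0.03, 0, 0], [0.04, 0, 0], [0.04, 0, 0], [0.04, 0, 0], [0.03, 0, 0], [0.01, 0, 0], [0.006, 0.0, 0], [0, 0, 0]], "twist": [[0, 0, 0], [0, 0, 0], [0, 0, 0], [0, 0, 0], [0, 0, 0], [0, 0, 0], [0, 0, 0], [0, 0, 0]]}}

```text
t: 21.1
tool_pos: [0.6009, -0.0181, 0.0207]
orientation: [2.135, 2.304, -0.0]
force: [0.4, 0.3, -2.3]
opening: 0.044
gripper_force: 30.0
```

Run:
```python
from h import *
rel((.6010,.0070,.0195),down(.0735))
```

```text
pos [ 0.6009 -0.0181  0.0207] y-yaw 0.076 zdir [ 1.e-04 -1.e-04 -1.e+00] t 21.1 q [-0.12  0.31  1.66 -0.    1.17 -0.19] F [ 0.4  0.3 -2.3] M [-0.1   0.05  0.02] open 0.044 grip 30.0
slide [0.1001 0.0082 0.0046] twist [0.     0.0001 0.0024]
```

Call:
{"api": "play_rows", "payload": {"slide": [[0.008, 0, 0], [0.008, 0, 0], [0.008, 0, 0], [0.008, 0, 0], [0.008, 0, 0], [0.008, 0, 0], [0.008, 0, 0], [0, 0, 0]], "twist": [[0, 0, -0.002], [0, 0, 0], [0, 0, 0], [0, 0, 0], [0, 0, 0], [0, 0, 0], [0, 0, 0], [0, 0, 0]]}}

```text
t: 21.9
tool_pos: [0.5997, -0.0039, 0.0206]
orientation: [-2.133, -2.307, -0.0]
force: [-0.9, 0.4, -2.2]
opening: 0.0439
gripper_force: 30.0
```

Run:
```python
from h import *
rel((.6010,.0070,.0195),down(.0735))
```

```text
pos [ 0.5997 -0.0039  0.0206] y-yaw 0.0782 zdir [-0.e+00  1.e-04 -1.e+00] t 21.9 q [-0.09  0.31  1.66  0.    1.17 -0.17] F [-0.9  0.4 -2.2] M [-0.07  0.05 -0.03] open 0.0439 grip 30.0
slide [0.043  0.0086 0.0045] twist [-0.     -0.0001  0.0045]
```

Call:
{"api": "play_rows", "payload": {"slide": [[0.007, 0, 0.001], [0.007, 0, 0.001], [0.007, 0, 0.001], [0.007, 0, 0], [0.006, 0, 0], [0, 0, 0], [0, 0, 0], [0, 0, 0]], "twist": [[0, 0, 0.0045], [0, 0, 0], [0, 0, 0], [0, 0, 0], [0, 0, 0], [0, 0, 0], [0, 0, 0], [0, 0, 0]]}}

```text
t: 22.7
tool_pos: [0.5991, 0.0042, 0.0199]
orientation: [2.139, 2.301, -0.0]
force: [-0.5, 0.1, -1.1]
opening: 0.0437
gripper_force: 30.0
```

Run:
```python
from h import *
rel((.6010,.0070,.0195),down(.0735))
```

```text
pos [0.5991 0.0042 0.0199] y-yaw 0.0732 zdir [ 0. -0. -1.] t 22.7 q [-0.08  0.31  1.66 -0.    1.17 -0.15] F [-0.5  0.1 -1.1] M [-0.08  0.03  0.02] open 0.0437 grip 30.0
slide [0.0106 0.0083 0.0016] twist [ 0.      0.     -0.0003]
```

Call:
{"api": "play_rows", "payload": {"slide": [[0.004, 0.003, 0.0008], [0.004, 0.003, 0.0008], [0.003, 0.003, 0], [0.003, 0.003, 0], [0, 0, 0], [0, 0, 0], [0, 0, 0], [0, 0, 0]], "twist": [[0, 0, 0], [0, 0, 0], [0, 0, 0], [0, 0, 0], [0, 0, 0], [0, 0, 0], [0, 0, 0], [0, 0, 0]]}}

```text
t: 23.5
tool_pos: [0.6011, 0.006, 0.0192]
orientation: [2.139, 2.3, -0.005]
force: [-4.5, -9.6, -0.3]
opening: 0.0438
gripper_force: 30.0
```

Run:
```python
from h import *
rel((.6010,.0070,.0192),down(.0735))
```

```text
pos [0.6011 0.006  0.0192] y-yaw 0.0728 zdir [-0.0017 -0.0028 -1.    ] t 23.5 q [-0.07  0.31  1.66 -0.    1.17 -0.15] F [-4.5 -9.6 -0.3] M [-1.62  0.66  0.08] open 0.0438 grip 30.0
slide [ 0.0041 -0.0001  0.0002] twist [-0.0018  0.0025 -0.0007]
```

Call:
{"api": "play_rows", "payload": {"slide": [[0.003, 0.002, 0.001], [0.003, 0.002, 0], [0.002, 0, 0], [0, 0, 0], [0, 0, 0], [0, 0, 0], [0, 0, 0], [0, 0, 0]], "twist": [[0, 0, 0], [0, 0, 0], [0, 0, 0], [0, 0, 0], [0, 0, 0], [0, 0, 0], [0, 0, 0], [0, 0, 0]]}}

```text
t: 24.3
tool_pos: [0.6015, 0.0061, 0.0191]
orientation: [2.139, 2.299, -0.009]
force: [-6.5, -17.7, 2.9]
opening: 0.0437
gripper_force: 30.0
```

Run:
```python
from h import *
rel((.6010,.0070,.0192),down(.0735))
p,d=cams.read_camera("scene")
q=p[180:280,230:370,::-1];cv2.imwrite("pics/scene4.png",cv2.convertScaleAbs(cv2.resize(q,None,fx=5,fy=5,interpolation=cv2.INTER_CUBIC),alpha=2))
```

```text
pos [0.6015 0.0061 0.0191] y-yaw 0.0724 zdir [-0.0028 -0.0054 -1.    ] t 24.3 q [-0.07  0.32  1.65 -0.01  1.17 -0.14] F [ -6.5 -17.7   2.9] M [-3.01  1.19  0.15] open 0.0437 grip 30.0
slide [ 0.0039 -0.0017 -0.0006] twist [-0.0031  0.005  -0.0011]
```

View pics/scene4.png

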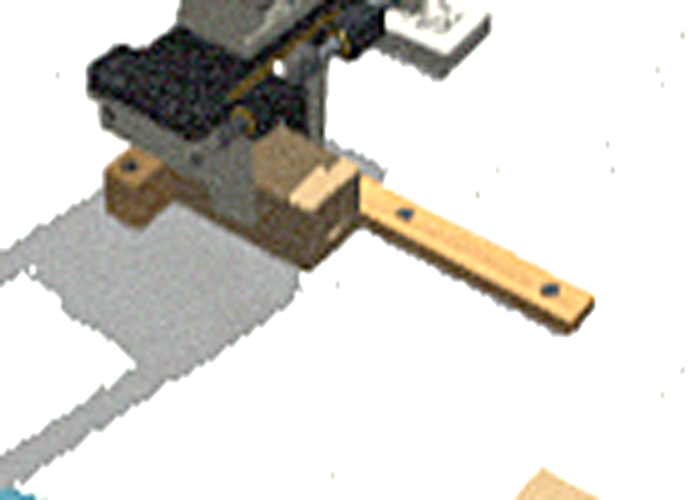

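The prop sits flush on the end block, with no gap at crop (165,175), and it lies along the fence. It stops dead on both faces at 17.7 N and 6.5 N. Next I'll draw it off and lift it.

Call:
{"api": "play_rows", "payload": {"slide": [[-0.01, -0.01, -0.002], [-0.02, 0, 0], [-0.03, 0, 0], [-0.04, 0, 0], [-0.04, 0, 0], [-0.04, 0, 0], [-0.03, 0, -0.03], [-0.01, 0, -0.06]], "twist": [[0, 0, 0], [0, 0, 0], [0, 0, 0], [0, 0, 0], [0, 0, 0], [0, 0, 0], [0, 0, 0], [0, 0, 0]]}}

```text
t: 25.15
tool_pos: [0.6031, -0.046, 0.0417]
orientation: [-2.138, -2.299, 0.003]
force: [-0.9, 0.4, -2.1]
opening: 0.0438
gripper_force: 30.0
```

Call:
{"api": "play_rows", "payload": {"slide": [[0, 0, -0.1], [0, 0, -0.15], [0, 0, -0.18], [0, 0, -0.18], [0, 0, -0.18], [0, 0, -0.18], [0, 0, -0.15], [0, 0, -0.08]], "twist": [[0, 0, 0], [0, 0, 0], [0, 0, 0], [0, 0, 0], [0, 0, 0], [0, 0, 0], [0, 0, 0], [0, 0, 0]]}}

```text
t: 25.95
tool_pos: [0.605, -0.045, 0.349]
orientation: [2.134, 2.297, 0.007]
force: [-0.0, 0.2, -1.6]
opening: 0.044
gripper_force: 30.0
```

Call:
{"api": "play_rows", "payload": {"slide": [[0, 0, 0], [0, 0, 0], [0, 0, 0], [0, 0, 0], [0, 0, 0], [0, 0, 0], [0, 0, 0], [0, 0, 0]], "twist": [[0, 0.08, 0], [0, 0.08, 0], [0, 0.08, 0], [0, 0, 0], [0, 0, 0], [0, 0, 0], [0, 0, 0], [0, 0, 0]]}}

```text
t: 26.75
tool_pos: [0.6042, -0.0442, 0.3427]
orientation: [-2.005, -2.161, -0.253]
force: [-0.3, -0.5, -1.5]
opening: 0.0439
gripper_force: 30.0
```

Run:
```python
from h import *
y=np.array([np.cos(.0735),np.sin(.0735),0]);x=np.array([0,0,1.])
rel((.55,-.05,.35),R.from_matrix(np.c_[x,y,np.cross(x,y)]))
```

```text
pos [ 0.6042 -0.0442  0.3427] y-yaw 0.0745 zdir [-0.0179  0.2472 -0.9688] t 26.75 q [-0.3   0.19  1.23  0.24  1.82 -0.33] F [-0.3 -0.5 -1.5] M [-0.21  0.06  0.03] open 0.0439 grip 30.0
slide [ 0.0005 -0.2181 -0.0301] twist [-5.0000e-04  1.2608e+00  1.1000e-03]
```

Call:
{"api": "play_rows", "payload": {"slide": [[0, 0, 0], [0, 0, 0], [0, 0, 0], [0, 0, 0], [0, 0, 0], [0, 0, 0], [0, 0, 0], [0, 0, 0]], "twist": [[0, 0.1, 0], [0, 0.1, 0], [0, 0.1, 0], [0, 0.1, 0], [0, 0.1, 0], [0, 0.1, 0], [0, 0.1, 0], [0, 0.1, 0]]}}

```text
t: 27.55
tool_pos: [0.6044, -0.0451, 0.3426]
orientation: [-1.485, -1.599, -0.903]
force: [0.2, 0.0, -2.4]
opening: 0.044
gripper_force: 30.0
```

Call:
{"api": "play_rows", "payload": {"slide": [[0, 0, 0], [0, 0, 0], [0, 0, 0], [0, 0, 0], [0, 0, 0], [0, 0, 0], [0, 0, 0], [0, 0, 0]], "twist": [[0, 0.1, 0], [0, 0.1, 0], [0, 0.1, 0], [0, 0.1, 0], [0, 0.06, 0], [0, 0, 0], [0, 0, 0], [0, 0, 0]]}}

```text
t: 28.35
tool_pos: [0.6045, -0.0448, 0.3434]
orientation: [-1.156, -1.248, -1.155]
force: [-0.1, 0.8, -1.9]
opening: 0.0437
gripper_force: 30.0
```

Run:
```python
from h import *
y=np.array([np.cos(.0735),np.sin(.0735),0]);x=np.array([0,0,1.])
rel((.604,-.044,.34),R.from_matrix(np.c_[x,y,np.cross(x,y)]))
```

```text
pos [ 0.6045 -0.0448  0.3434] y-yaw 0.0738 zdir [-0.0737  0.9973 -0.0037] t 28.35 q [-0.66  0.76  1.14  1.28  2.25 -0.44] F [-0.1  0.8 -1.9] M [-0.82  0.05  0.02] open 0.0437 grip 30.0
slide [-0.0136 -0.0018  0.0036] twist [-0.0003  0.0035  0.0021]
```

Call:
{"api": "play_rows", "payload": {"slide": [[0, 0, 0], [0, 0, 0], [0, 0, 0], [0, 0, 0], [0, 0, 0], [0, 0, 0], [0, 0, 0], [0, 0, 0]], "twist": [[0, 0.0035, 0.002], [0, 0, 0], [0, 0, 0], [0, 0, 0], [0, 0, 0], [0, 0, 0], [0, 0, 0], [0, 0, 0]]}}

```text
t: 29.15
tool_pos: [0.6042, -0.045, 0.3422]
orientation: [-1.154, -1.239, -1.155]
force: [0.6, 0.3, -2.1]
opening: 0.0437
gripper_force: 30.0
```

Run:
```python
from h import *
rel((.604,-.044,.34),down(0))
Q=[]
for n in("scene","top"):
    p,d=cams.read_camera(n);np.savez(n+"5.npz",p=p,d=d)
    c=cams.get_calibration(n);T=np.linalg.inv(c["world_from_camera"]);w=T@[.60,-.06,.343,1]
    u,v=int(c["fx"]*w[0]/w[2]+c["cx"]),int(c["fy"]*w[1]/w[2]+c["cy"]);print(n,u,v)
    u=np.clip(u,65,495);v=np.clip(v,65,355);Q.append(cv2.resize(p[v-65:v+65,u-65:u+65,::-1],None,fx=3,fy=3,interpolation=cv2.INTER_CUBIC))
cv2.imwrite("pics/final.png",cv2.convertScaleAbs(np.hstack(Q),alpha=1.6))
```

```text
pos [ 0.6042 -0.045   0.3422] y-yaw 0.0731 zdir [-0.0731  0.9973  0.0037] t 29.15 q [-0.66  0.77  1.14  1.29  2.25 -0.44] F [ 0.6  0.3 -2.1] M [-0.8   0.01  0.  ] open 0.0437 grip 30.0
slide [-0.0088 -0.0006  0.0041] twist [-0.0566 -1.5028  0.0532]
scene 305 116
top 298 192
```

View pics/final.png

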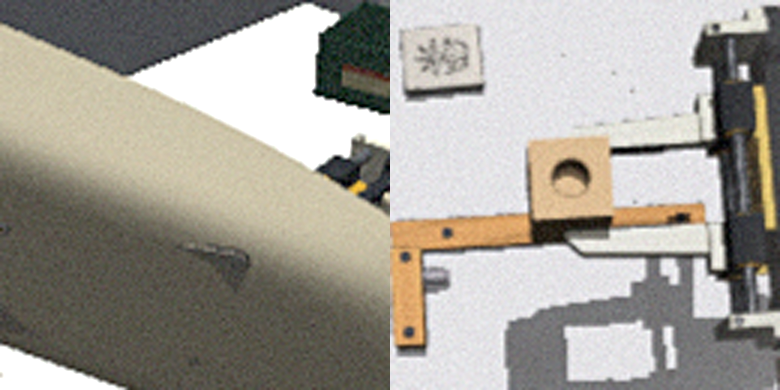

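The top view shows the prop held upright, with the dark, deep hole facing the camera at crop (572,178). The mould is where it was. I'll check the tilt and the bystanders, then hand in.

Run:
```python
from h import *
D=np.load("top5.npz");P=cloud("top",D["d"]);Z=P[...,2]
m=(Z>.36)&(abs(P[...,0]-.6)<.05)&(abs(P[...,1]+.05)<.06)&(cv2.cvtColor(D["p"],cv2.COLOR_RGB2HSV)[...,1]>70)
zm=np.median(Z[m]);m&=abs(Z-zm)<.008;Q=P[m]
c=np.linalg.lstsq(np.c_[Q[:,:2]-Q[:,:2].mean(0),np.ones(len(Q))],Q[:,2],rcond=None)[0];print("face z",zm,"tilt",c[:2],len(Q),"rect",rect("top",m,zm)[:3])
a=cv2.cvtColor(np.load("top0.npz")["p"],cv2.COLOR_RGB2GRAY).astype(int);b=cv2.cvtColor(D["p"],cv2.COLOR_RGB2GRAY).astype(int)
for n,(u,v) in dict(pot=(137,300),mug=(122,208),mould=(250,146),kidney=(410,203)).items():
    s=np.s_[v-28:v+28,u-28:u+28];print(n,(abs(a-b)[s]>30).sum())
```

```text
face z 0.3884899297048269 tilt [0.00882614 0.00332245] 618 rect (array([ 0.60201721, -0.04849717]), [43.790733337402344, 44.78594970703125], np.float32(0.08094873))
pot 1
mug 0
mould 0
kidney 1337
```

```bash
python3 -c "
from plant import robot
s=robot.read_state();print(s['dq'].round(3));print(robot.close_job())"
```

```text
[ 0.001 -0.001  0.001 -0.    -0.002 -0.001]
the job is handed in; nothing more can be done
None
```

The job is handed in: I found the socket end on the second try, seated it flush in the jig, drew it off, and left the prop held upright and still, socket up, about 0.3 m above the table; the pot, mug and mould had not moved, but the arm hid the rubber kidney in the last check.

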